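# Vent the trap and set the metering valve two turns open

## Task

Get the gas trap rig ready for a run: first unscrew the captive vent cap on the trap vessel anticlockwise until it reaches its open stop. Then, with the crank knob on the valve wheel, screw the metering valve clockwise fully shut against its stop and from there back it off anticlockwise by exactly two full turns. Finish still gripping the crank knob to keep the valve at that setting - do not let go - and leave the things lying around the rig where they are.

Things in the scene. Friction and masses are not known exactly. Their poses are not given: they have to be found in the camera images.
- trap_rig: gas trap rig, bolted down: aluminium base plate 110 x 270 x 12 mm. Origin: centre of its underside, on the worktop; x, y along the 110 and 270 mm sides, z up. On the plate's +y half stands the steel metering valve (axis vertical, at y = +90 mm) with its handwheel on top; on the -y half the white trap vessel (74 mm diameter, axis vertical at y = -90 mm) with the black vent cap on top. A steel pipe 36 mm up joins them. The rig is turned by up to 0.4 rad either way
- wheel_centre (a point): centre of the valve's handwheel on its vertical axis, 104 mm above the worktop. The wheel is bare steel with three spokes; its rim is a 12 mm thick round bar with mean radius 46 mm, so its top lies 6 mm above this point
- valve_wheel (a joint): opening of the metering valve in rad: 0 = shut against its stop, grows as the wheel turns anticlockwise seen from above; one turn = 6.28, two turns open = 12.57, open stop at 20. It starts somewhere from 2.2 to 8.4. The wheel does not rise; it turns stiffly (about 0.1 N m, some 2 to 3 N at the crank knob) and stays where it is left
- crank_knob: black revolving crank knob standing upright on the wheel's rim, 46 mm from the wheel's axis: 17 mm diameter cylinder, from 8 to 54 mm above the rim's mid-height. It spins freely on its own vertical pin, so a gripper can hold it with an unchanging orientation while it goes round with the wheel. Origin: on its axis at the rim's mid-height (104 mm above the worktop); z up
- knob_grip (a point): point on the crank knob's axis to grip it at, 36 mm above the rim's mid-height (140 mm above the worktop), 30 mm above the rim's top and 18 mm below the knob's top
- vent_cap (a joint): turn of the vent cap in rad: 0 = screwed tight, grows anticlockwise seen from above, 1.5 = open stop. It starts between 0 and 0.15, does not rise, stays captive, turns against about 0.05 N m and stays where it is left
- cap_top (a point): centre of the vent cap's top, 152 mm above the worktop. The cap is a black ribbed upright cylinder, 40 mm diameter and 30 mm high, with a short grey pointer on top; below it is a 32 mm diameter neck, and the vessel's shoulder begins 47 mm below this point
- petri_dish: bystander: lidded petri dish, 66 mm diameter, 16 mm high, on the worktop in front of the rig. Origin: centre of its underside
- tape_roll: bystander: roll of label tape lying flat, 66 mm diameter, 19 mm high, on the worktop behind the rig. Origin: centre of its underside
- marker_pen: bystander: marker pen, 132 x 12 x 13 mm, lying in front of the rig's vessel. Origin: centre of its underside
- pcr_rack: bystander: yellow PCR rack with lid, 111 x 72 x 40 mm, to the left of the rig. Origin: centre of its underside
- forceps: bystander: steel forceps, 137 mm long, 9 mm high, lying near the front left of the worktop. Origin: centre of its underside

How it is judged:
By the outcome, as a careful person would: the job done as asked, in the order asked, and still so for the second after the job is handed in, while the arm keeps its last pose, push and grip.
It also fails if it takes over 72 s, if anything falls off the work surface, if the arm or the gripper's body presses on something with over 40 N, if the wrist force passes 120 N, or if a joint passes its speed limit or range.

## Robot

A 7-joint arm with a two-finger parallel gripper is mounted at the origin on a cart in front of the work surface, level with it; the furniture and walls round the work are solid. World frame = base frame: x ahead of the robot, y to its left, z up, the work surface at z = 0. Lengths are in mm, angles in rad, forces in N, time in s.
With the tool pointing down it reaches from about 400 to 875 mm from the base axis. Payload 4.4 kg.
Tool frame: the origin (TCP) lies midway between the tips of the shut fingers; the grasp point (between the pads) lies 19 mm behind it (ctrl.pinch_z is the distance from the TCP to the grasp point, in mm); z points along the fingers, y is the line along which they close (so a half turn about z gives the same grasp; the last joint's range is limited). The gripper opens to 85 mm and grips with 20 to 120 N. Pads are 22 mm wide; open, the fingers measure 114 mm over their backs; the gripper's body (76 mm by 85 mm) begins 54 mm behind the grasp point. The pads swing forward as they close: fully open they stand 13 mm farther back than shut.
Start: joints at [-1.364, 0.628, 0.038, 1.517, -0.027, 0.996, -0.02], TCP at [175.104, 625.984, 231.313] pointing down, gripper open.
Joint ranges: [-3.06, 3.06], [-0.37, 2.12], [-1.25, 1.32], [0.18, 2.47], [-1.1, 4.24], [0.23, 1.98], [-2.94, 2.94]. Speed limits (rad/s): [2.57, 2.57, 3.14, 3.14, 3.14, 3.14, 3.14].

## Interface

Orientations are given as [roll, pitch, yaw] about the fixed x, y, z axes, in that order (R = Rz(yaw) Ry(pitch) Rx(roll)).
In Python, from cell import read_state, cams, order, ctrl gives the robot as it stands.
- The arm moves only by the tool move_arm, never from a script. Its argument "targets" is text: rows parted by semicolons, each of 7 numbers parted by spaces: the gripper's target within -1 to 1 (fully open at 1, half-way at 0, shut at -1), then the shift along the tool's x, y, z in cm, then the turn, a rotation vector about the tool's x, y, z in degrees. A call has 1 to 5 rows; each row shifts and turns the commanded pose from where the row before left it, along the tool's axes as they then stand; what a row does not reach is not made up. A row lasts 1/12 s, in which the tool goes at most 41.7 mm and 7.16 degrees, less where a joint would pass 70% of its speed; a pose out of reach is approached as far as the arm can. A call with a gripper value outside its range is refused whole. The fingers move at their own pace and stop on an object; the grip force is fixed at half the most. Time passes only in rows, so rows that do not move let the fingers close. It gives the time, the measured TCP pose, the force, the opening and the grip force at its end, in the units of the state.
- read_state(): the state, without advancing time (a new reading comes with each control period).
- cams.get_image(name): name is "side" or "top" or "wrist"; returns a dict with "color" (400x640x3 uint8, red, green, blue), "fovy" (degrees; the focal length in pixels is half the picture's height over the tangent of half this angle, whatever the lens; pixels are square), "cx", "cy" (the principal point, pixels), "rvec" (rotation vector, rad) and "tvec" (3), from world to camera coordinates, as OpenCV has them. Camera axes: x right, y down, z forward; pixel columns grow to the right and rows downward; lengths in mm; the calibration is good to about 2 mm. A picture is of the moment at which its call begins. There is no depth.
- order.finish_job(): hands the job in; it is judged then, once.
The state is a dict: "clock": time; "qpos": joint angles; "qd": joint speeds; "tau": joint torques, N m; "eef_pos": TCP position; "tool_rot": TCP orientation; "force": force on the tool from outside, world axes, zero at the start; "torque": the same for the moment, N m; "width": finger opening in mm; "gripper_force": force on a finger pad.
Only numpy, scipy, OpenCV 4.12 (cv2) and the standard library are available. Lean on these libraries where they do the work, as an engineer would, in place of code of your own. Each camera call takes 0.05 s, during which the arm holds its last target. There are 200 camera calls.

## Working session

There is one attempt and no reset: what is moved stays moved. The work goes in short steps, Python scripts to look and compute and a tool call to move; the robot and the scene stay as the last step left them, time stands still between calls to the robot, and variables do not carry over. Pictures are saved under pics/ and viewed, at most 10 in all, crops included, and the job is handed in when it is done.

Besides the shell and the picture viewer there is one more tool, called as a command line: name --argument value ..., lists and objects as JSON in quotes. move_arm: Moves the arm, as the interface text tells. Its arguments: {"type":"object","properties":{"targets":{"type":"string"}},"required":["targets"]}

```bash
ls; mkdir -p pics
cat > h.py <<'E'
import numpy as np, cv2
from cell import read_state, cams, order, ctrl
def get(n,save=None):
    d=cams.get_image(n); im=d["color"]
    if save: cv2.imwrite("pics/"+save,im[:,:,::-1])
    f=im.shape[0]/2/np.tan(np.radians(d["fovy"])/2)
    R=cv2.Rodrigues(np.array(d["rvec"],float))[0]; t=np.array(d["tvec"],float).ravel()
    return im,f,d["cx"],d["cy"],R,t
def ray(c,u,v):
    im,f,cx,cy,R,t=c
    return -R.T@t, R.T@np.array([(u-cx)/f,(v-cy)/f,1])
def onz(c,u,v,z):
    o,d=ray(c,u,v); return (o+d*(z-o[2])/d[2]).round(1)
def proj(c,p):
    im,f,cx,cy,R,t=c; q=R@np.array(p,float)+t; return (q[:2]/q[2]*f+[cx,cy]).round(1)
E
python3 - <<'E'
from h import *
a=get("top","top0.png");b=get("side","side0.png")
for c in(a,b):print((-c[4].T@c[5]).round(),c[4].round(2).tolist(),c[1])
s=read_state();print(s)
cv2.imwrite("pics/both0.png",np.vstack([a[0],b[0]])[:,:,::-1][:, :])
E
```

```text
pics
[ 378.  109. 1114.] [[0.0, -1.0, -0.02], [-0.99, -0.0, -0.14], [0.14, 0.02, -0.99]] 457.6841630815595
[278. 810. 564.] [[-0.95, -0.31, -0.01], [-0.16, 0.51, -0.85], [0.27, -0.8, -0.53]] 361.61303579316086
{'clock': 0.1, 'qpos': array([-1.36378915,  0.62924587,  0.03845224,  1.51826966, -0.02698944,
        0.9962915 , -0.01999519]), 'qd': array([ 0.000529  , -0.00348357,  0.00064781, -0.00084811, -0.00044133,
        0.00053457, -0.00066633]), 'tau': array([ 4.81407362e-03, -5.64539945e+01,  1.23122759e+00, -1.93976891e+01,
        1.14162106e-02,  5.36294378e-03,  5.16920522e-05]), 'eef_pos': array([174.96084596, 625.43138628, 230.48568224]), 'tool_rot': array([-3.13989672e+00,  2.99002945e-05,  2.86878997e+00]), 'force': array([ 0.18099466, -0.48483407, -0.24806984]), 'torque': array([-0.00318631, -0.04773648,  0.02622753]), 'gripper_force': 0.0, 'width': 85.38664016076471}
```

View pics/top0.png

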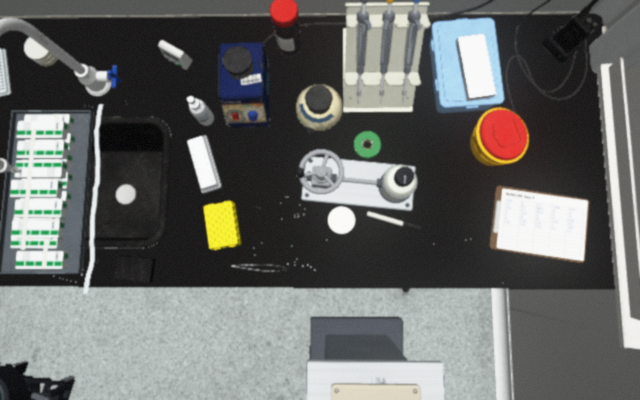

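View pics/side0.png

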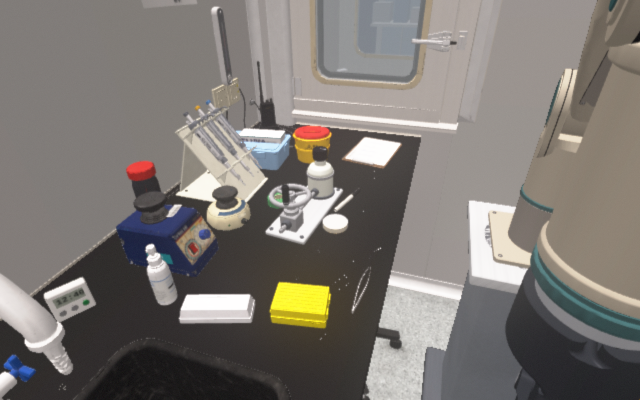

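The top view shows the rig at (300–415, 150–210): wheel around (320,170), vessel and cap around (400,180). The side view shows the wheel at (291,195) with the knob at (285,190), and the cap at (320,153). I'll enlarge both.

Run:
```python
from h import *
a=cv2.imread("pics/top0.png")[140:220,290:425];b=cv2.imread("pics/side0.png")[140:245,255:365]
a=cv2.resize(a,None,fx=5.9,fy=5.9,interpolation=cv2.INTER_CUBIC)[:, :796]
cv2.imwrite("pics/c1.png",a)
cv2.imwrite("pics/c2.png",cv2.resize(b,None,fx=5.5,fy=5.5,interpolation=cv2.INTER_CUBIC))
t=get("top")
for p in [(302,205),(414,209),(320,170),(402,177),(402,172)]: print(p,[onz(t,*p,z) for z in(12,104,152)])
```

```text
(302, 205) [array([517.1, 171.3,  12. ]), array([505.5, 166.1, 104. ]), array([499.5, 163.4, 152. ])]
(414, 209) [array([507.5, -99.3,  12. ]), array([496.7, -81.9, 104. ]), array([491.1, -72.8, 152. ])]
(320, 170) [array([603.6, 127.8,  12. ]), array([584.8, 126.2, 104. ]), array([575. , 125.4, 152. ])]
(402, 177) [array([586. , -72.2,  12. ]), array([568.7, -57. , 104. ]), array([559.7, -49.1, 152. ])]
(402, 172) [array([598.4, -72.4,  12. ]), array([580.1, -57.3, 104. ]), array([570.5, -49.4, 152. ])]
```

View pics/c1.png

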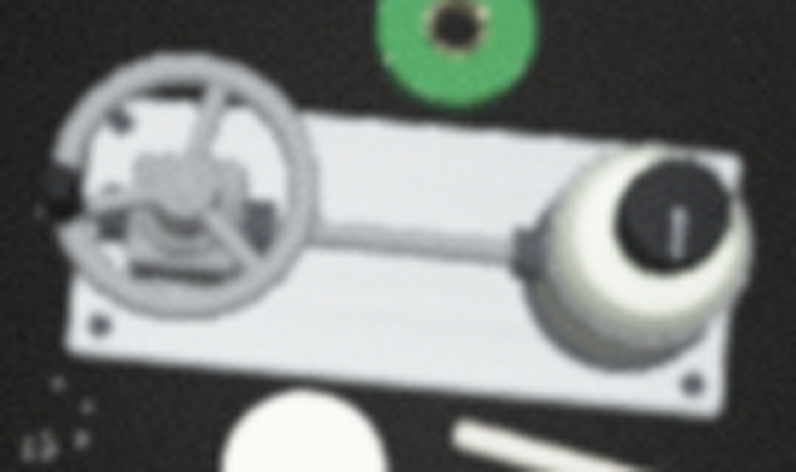

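View pics/c2.png

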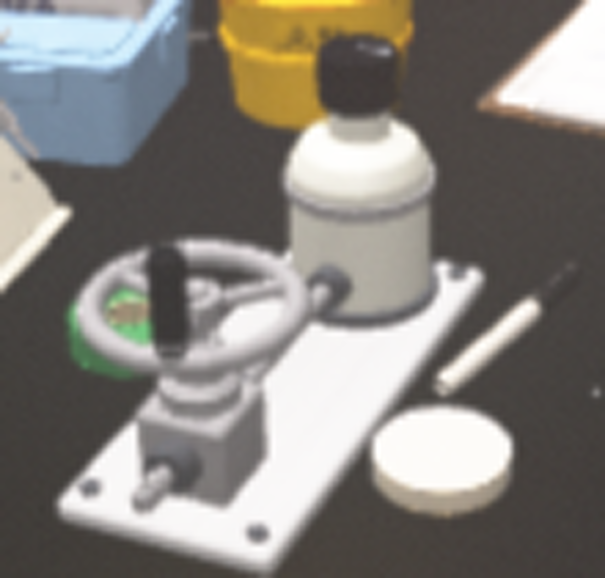

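The crops put the cap top at about (404.4, 176.4) and the wheel centre at about (321.5, 171.5) in the top view, with the knob top at (300.5, 172.2). In the side view the cap top is near (320, 148).

Run:
```python
from h import *
t=get("top");s=get("side")
c=onz(t,404.4,176.4,152);w=onz(t,321.5,171.5,104);k=onz(t,300.5,172.2,158)
print(c,w,k,np.linalg.norm((c-w)[:2]),np.linalg.norm((k-w)[:2]), "rig yaw",np.arctan2(*(w-c)[:2]*[-1,1]))
print("wheel ang",np.arctan2(*(k-w)[:2][::-1]))
for p in(c,w,k): print((proj(s,p)-[255,140])*5.5)
from scipy.spatial.transform import Rotation as R
st=read_state();print(R.from_euler('xyz',st["tool_rot"]).as_matrix().round(3),ctrl.pinch_z)
```

```text
[560.9 -54.3 152. ] [581.4 122.9 104. ] [569.  166.8 158. ] 178.38186567025247 45.61765009291908 rig yaw -0.11517647475055445
wheel ang 1.8460848536780785
[364.1   46.75]
[197.45 301.4 ]
[178.2 247.5]
[[-0.963  0.269 -0.   ]
 [ 0.269  0.963 -0.001]
 [-0.    -0.001 -1.   ]] 18.700000000000003
```

move_arm --targets "1 0 0 0 0 0 7;1 0 0 0 0 0 7;1 0 0 0 0 0 7;1 0 0 0 0 0 7;1 0 0 0 0 0 7"

```text
clock: 0.67
eef_pos: [175.0, 625.9, 231.2]
tool_rot: [-3.141, 0.0, 2.252]
force: [-0.3, 0.4, -0.7]
width: 85.5
gripper_force: 0.0
```

move_arm --targets "1 0 0 0 0 0 7;1 0 0 0 0 0 7;1 0 0 0 0 0 7;1 0 0 0 0 0 7;1 0 0 0 0 0 7"

```text
clock: 1.08
eef_pos: [174.9, 625.9, 231.2]
tool_rot: [-3.141, 0.0, 1.641]
force: [0.5, -0.5, 1.3]
width: 85.8
gripper_force: 0.0
```

move_arm --targets "1 0 0 0 0 0 7;1 0 0 0 0 0 7;1 0 0 0 0 0 7;1 0 0 0 0 0 7;1 0 0 0 0 0 7"

```text
clock: 1.5
eef_pos: [174.9, 626.0, 231.2]
tool_rot: [-3.141, 0.0, 1.03]
force: [0.8, 0.4, -0.6]
width: 85.3
gripper_force: 0.0
```

move_arm --targets "1 -1.3 2.26 0 0 0 0;1 -1.3 2.26 0 0 0 0;1 -1.3 2.26 0 0 0 0;1 -1.3 2.26 0 0 0 0;1 -1.3 2.26 0 0 0 0"

```text
clock: 1.92
eef_pos: [239.5, 511.4, 231.2]
tool_rot: [-3.142, 0.0, 1.037]
force: [0.9, -0.2, -0.9]
width: 85.4
gripper_force: 0.0
```

move_arm --targets "1 -1.3 2.26 0 0 0 0;1 -1.3 2.26 0 0 0 0;1 -1.3 2.26 0 0 0 0;1 -1.3 2.26 0 0 0 0;1 -1.3 2.26 0 0 0 0"

```text
clock: 2.33
eef_pos: [303.7, 397.9, 231.4]
tool_rot: [-3.141, -0.0, 1.037]
force: [1.0, 0.2, -0.1]
width: 85.3
gripper_force: 0.0
```

Tracking is good, so I continue.

move_arm --targets "1 -1.3 2.26 0 0 0 0;1 -1.3 2.26 0 0 0 0;1 -1.3 2.26 0 0 0 0;1 -1.3 2.26 0 0 0 0;1 -1.3 2.26 0 0 0 0"

```text
clock: 2.75
eef_pos: [367.8, 284.4, 231.4]
tool_rot: [-3.141, -0.0, 1.037]
force: [-0.4, -0.6, -0.2]
width: 85.8
gripper_force: 0.0
```

move_arm --targets "1 -1.3 2.26 0 0 0 0;1 -1.3 2.26 0 0 0 0;1 -1.3 2.26 0 0 0 0;1 -1.3 2.26 0 0 0 0;1 -1.3 2.26 0 0 0 0"

```text
clock: 3.17
eef_pos: [432.0, 170.9, 231.4]
tool_rot: [-3.142, -0.0, 1.036]
force: [0.9, 0.0, -0.7]
width: 85.6
gripper_force: 0.0
```

move_arm --targets "1 -1.3 2.26 0 0 0 0;1 -1.3 2.26 0 0 0 0;1 -1.3 2.26 0 0 0 0;1 -1.3 2.26 0 0 0 0;1 0 0 0 0 0 0"

```text
clock: 3.58
eef_pos: [485.6, 75.7, 232.0]
tool_rot: [3.137, 0.001, 1.029]
force: [0.2, -0.3, 0.4]
width: 85.5
gripper_force: 0.0
```

Run:
```python
from h import *
w=get("wrist","w1.png")
s=read_state();print(s["eef_pos"],s["tool_rot"],s["qpos"].round(2))
print(-w[4].T@w[5],proj(w,[560.9,-54.3,152]),proj(w,[581.4,122.9,104]),proj(w,[569,166.8,158]))
```

```text
[484.08467447  78.28046378 231.59182539] [3.13976404e+00 1.99345830e-04 1.03091382e+00] [-0.62  0.45  0.57  1.96 -0.33  0.82 -0.41]
[523.64543737 140.01464368 374.10912917] [501.7 294.3] [399.9  59.2] [364.5  -7.6]
```

View pics/w1.png

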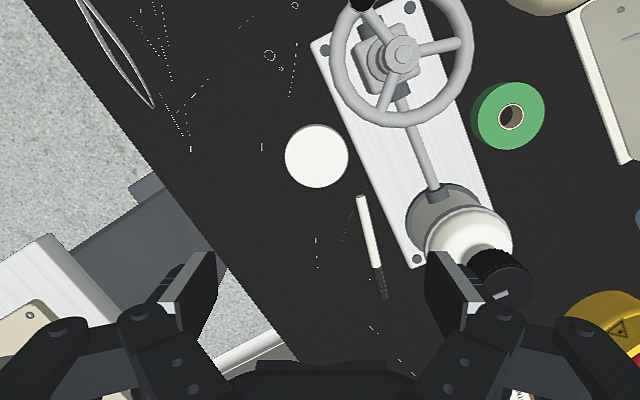

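The wrist view shows the cap top at about (505, 284), the wheel centre at about (402, 55) and the knob base at about (370, 3). All are within a few pixels of the prediction.

```bash
cat >> h.py <<'E'
def totool(p,s=None):
    from scipy.spatial.transform import Rotation as R
    s=s or read_state(); return (R.from_euler('xyz',s["tool_rot"]).inv().apply(np.array(p)-s["eef_pos"])/10).round(2)
E
python3 - <<'E'
from h import *
w=get("wrist");im=w[0]
crop=cv2.cvtColor(im,cv2.COLOR_RGB2GRAY)[240:330,455:560]
cv2.imwrite("pics/w1c.png",cv2.resize(cv2.convertScaleAbs(im[230:330,440:560,::-1],alpha=1.8),None,fx=5,fy=5,interpolation=cv2.INTER_CUBIC))
print(onz(w,505,284,152),onz(w,402,55,104))
for p in([560.9,-54.3,130],[565,-52,130]):print(totool(p))
E
```

```text
[564.6 -44.1 152. ] [582.  127.7 104. ]
[-7.57 13.57 10.13]
[-7.17 13.8  10.13]
```

View pics/w1c.png

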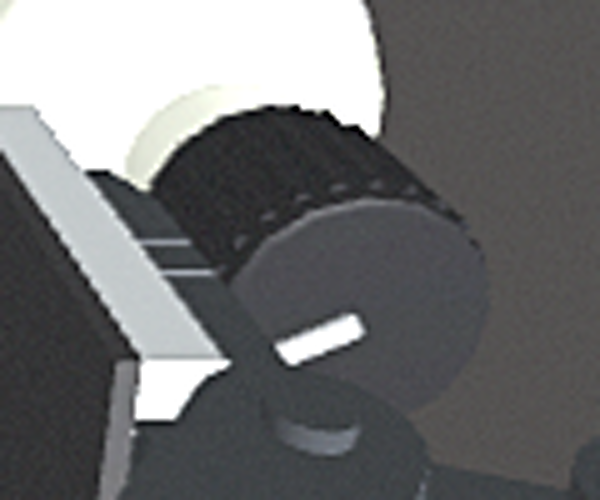

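The cap top's centre in this crop is about (358, 322), which is full-image pixel (511.6, 294.4).

Run:
```python
from h import *
w=get("wrist")
c=onz(w,511.6,294.4,152);print(c)
m=(c+[560.9,-54.3,152])/2;m[2]=230;print(m,totool(m))
```

```text
[564.5 -51.8 152. ]
[562.7  -53.05 230.  ] [-7.48 13.75  0.1 ]
```

move_arm --targets "1 -1.5 2.75 0 0 0 0;1 -1.5 2.75 0 0 0 0;1 -1.5 2.75 0 0 0 0;1 -1.5 2.75 0 0 0 0;1 -1.48 2.75 0 0 0 0"

```text
clock: 4.15
eef_pos: [563.4, -52.3, 231.1]
tool_rot: [-3.14, -0.001, 1.039]
force: [0.1, 0.3, 0.3]
width: 85.4
gripper_force: 0.0
```

move_arm --targets "1 0 0 0 0 0 0;1 0 0 2 0 0 0;1 0 0 2 0 0 0;1 0 0 2 0 0 0;1 0 0 0 0 0 0"

```text
clock: 4.57
eef_pos: [560.2, -50.6, 167.8]
tool_rot: [-3.134, 0.002, 1.039]
force: [-0.1, -0.1, -0.3]
width: 85.5
gripper_force: 0.0
```

Run:
```python
from h import *
w=get("wrist","w2.png")
s=read_state();print(s["eef_pos"],totool([562.7,-53,116]),s["qpos"].round(2))
print(proj(w,[562.7,-53,152]))
```

```text
[561.36371836 -51.16631032 169.6747831 ] [-0.08  0.23  5.37] [-0.27  0.63  0.49  1.83 -0.41  0.78 -0.1 ]
[327.4 242.9]
```

View pics/w2.png

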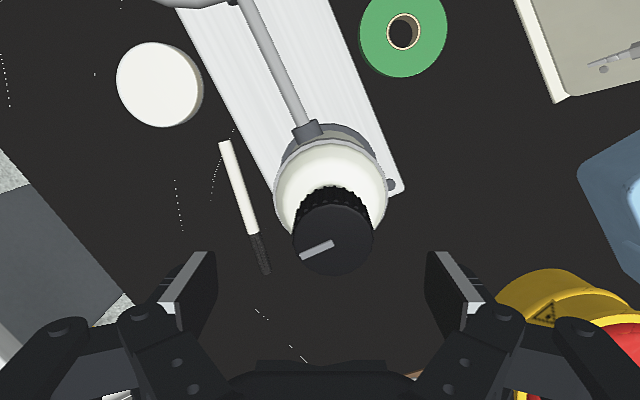

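The cap top's centre is at about (333, 240) between the open fingers, and the pointer runs from the centre to (302, 256).

Run:
```python
from h import *
w=get("wrist")
c=onz(w,333,240,152);c[2]=116;print(c,totool(c),read_state()["eef_pos"])
```

```text
[566.7 -54.5 116. ] [-0.01  0.5   5.5 ] [562.57624454 -51.87511393 171.05560957]
```

move_arm --targets "1 0 0.4 0 0 0 0;1 0 0 1.5 0 0 0;1 0 0 1.5 0 0 0;1 0 0 1.5 0 0 0;1 0 0 1 0 0 0"

```text
clock: 5.08
eef_pos: [567.3, -55.0, 116.5]
tool_rot: [3.14, -0.001, 1.037]
force: [-1.0, 0.4, -0.2]
width: 85.3
gripper_force: 0.0
```

move_arm --targets "0 0 0 0 0 0 0;0 0 0 0 0 0 0;-0.2 0 0 0 0 0 0;-0.3 0 0 0 0 0 0;-0.5 0 0 0 0 0 0"

```text
clock: 5.5
eef_pos: [564.9, -54.0, 117.5]
tool_rot: [-3.138, -0.001, 1.037]
force: [-5.0, 2.4, 8.2]
width: 38.4
gripper_force: 59.5
```

move_arm --targets "-1 0 0 0 0 0 0;-1 0 0 0 0 0 0;-1 0 0 0 0 0 0;-1 0 0 0 0 0 0;-1 0 0 0 0 0 0"

```text
clock: 5.92
eef_pos: [564.9, -54.0, 117.5]
tool_rot: [-3.138, -0.001, 1.037]
force: [-6.1, 2.5, 7.7]
width: 38.2
gripper_force: 59.5
```

move_arm --targets "-1 0 0 0 0 0 -5;-1 0 0 0 0 0 -6;-1 0 0 0 0 0 -6;-1 0 0 0 0 0 -6;-1 0 0 0 0 0 -6"

```text
clock: 6.33
eef_pos: [564.9, -54.0, 117.5]
tool_rot: [-3.139, -0.002, 1.548]
force: [-5.4, 2.4, 7.3]
width: 38.5
gripper_force: 59.4
```

move_arm --targets "-1 0 0 0 0 0 -6;-1 0 0 0 0 0 -6;-1 0 0 0 0 0 -6;-1 0 0 0 0 0 -6;-1 0 0 0 0 0 -6"

```text
clock: 6.75
eef_pos: [564.9, -54.0, 117.5]
tool_rot: [-3.14, -0.003, 2.071]
force: [-5.4, 4.2, 6.8]
width: 38.4
gripper_force: 59.4
```

Run:
```python
from h import *
s=read_state()
for k in s:
    print(k,np.round(s[k],2))
```

```text
clock 6.75
qpos [-0.05  0.67  0.15  1.86 -0.16  0.63  0.7 ]
qd [ 0.23 -0.02 -0.35 -0.    0.37 -0.03  0.89]
tau [  0.29 -49.16   4.82 -15.27   0.05  -1.89  -0.88]
eef_pos [564.91 -54.05 117.49]
tool_rot [-3.14 -0.    2.07]
force [-5.37  4.2   6.8 ]
torque [ 0.59  1.16 -0.07]
gripper_force 59.42
width 38.42
```

move_arm --targets "-1 0 0 0 0 0 -6;-1 0 0 0 0 0 -6;-1 0 0 0 0 0 -4;-1 0 0 0 0 0 -4;-1 0 0 0 0 0 -3"

```text
clock: 7.17
eef_pos: [564.9, -54.1, 117.5]
tool_rot: [-3.141, -0.003, 2.471]
force: [-4.9, 3.3, 8.4]
width: 38.6
gripper_force: 59.5
```

```bash
python3 -c "
from h import *
s=read_state();print(s['torque'],s['force'],s['tool_rot'])"
```

```text
[ 0.61462566  1.09736317 -0.03421361] [-4.9459156   3.25012499  8.35269745] [-3.14107193e+00 -3.02057596e-03  2.47088788e+00]
```

move_arm --targets "-1 0 0 0 0 0 -3;-1 0 0 0 0 0 -2;-1 0 0 0 0 0 -2;-1 0 0 0 0 0 0;-1 0 0 0 0 0 0"

```text
clock: 7.58
eef_pos: [565.9, -54.6, 117.4]
tool_rot: [3.141, -0.001, 2.587]
force: [-3.8, 3.4, 6.7]
width: 38.8
gripper_force: 61.8
```

```bash
python3 -c "
from h import *
s=read_state();print(s['torque'],s['force'],s['tool_rot'])"
```

```text
[ 0.7064219   0.75270759 -0.71147098] [-3.82790825  3.35282059  6.65539264] [ 3.14094907e+00 -1.32733605e-03  2.58676828e+00]
```

move_arm --targets "1 0 0 0 0 0 0;1 0 0 0 0 0 0;1 0 0 0 0 0 0;1 0 0 0 0 0 0;1 0 0 0 0 0 0"

```text
clock: 8.0
eef_pos: [566.7, -55.5, 116.3]
tool_rot: [-3.141, 0.0, 2.59]
force: [-0.1, 0.9, 0.4]
width: 85.6
gripper_force: 0.0
```

move_arm --targets "1 0 0 -2 0 0 0;1 0 0 -2 0 0 0;1 0 0 -2 0 0 0;1 0 0 -2 0 0 0;1 0 0 0 0 0 0"

```text
clock: 8.42
eef_pos: [569.1, -55.7, 200.0]
tool_rot: [3.138, 0.006, 2.589]
force: [0.0, 0.2, 0.8]
width: 85.3
gripper_force: 0.0
```

move_arm --targets "1 0 0 0 0 0 6.5;1 0 0 0 0 0 6.5;1 0 0 0 0 0 6.5;1 0 0 0 0 0 6.5;1 0 0 0 0 0 6.5"

```text
clock: 8.83
eef_pos: [566.2, -55.4, 195.7]
tool_rot: [-3.141, -0.0, 2.017]
force: [0.1, 0.5, -0.2]
width: 85.4
gripper_force: 0.0
```

move_arm --targets "1 0 0 0 0 0 6.5;1 0 0 0 0 0 6.5;1 0 0 0 0 0 6.5;1 0 0 0 0 0 6;1 0 0 0 0 0 0"

```text
clock: 9.25
eef_pos: [566.2, -55.2, 195.6]
tool_rot: [-3.141, 0.001, 1.575]
force: [0.5, 0.5, 0.5]
width: 85.5
gripper_force: 0.0
```

move_arm --targets "1 2.8 0 0 0 0 0;1 2.8 0 0 0 0 0;1 2.8 0 0 0 0 0;1 2.8 0 0 0 0 0;1 0 0 0 0 0 0"

```text
clock: 9.67
eef_pos: [565.2, 64.6, 195.5]
tool_rot: [-3.14, -0.005, 1.589]
force: [-0.4, 1.4, -0.7]
width: 85.4
gripper_force: 0.0
```

Run:
```python
from h import *
w=get("wrist","w3.png")
s=read_state();print(s["eef_pos"],s["tool_rot"],s["qpos"].round(2))
print(-w[4].T@w[5],proj(w,[569,166.8,158]),proj(w,[581.7,125.5,104]),proj(w,[565.5,-54,152]))
```

```text
[565.40432224  61.00391516 195.66370654] [-3.14072782e+00 -1.92056641e-03  1.58668749e+00] [-0.35  0.57  0.3   1.79 -0.22  0.81  0.08]
[564.42112655 138.50120606 338.0263054 ] [332.1  19.7] [347.5 104.8] [317.1 388. ]
```

View pics/w3.png

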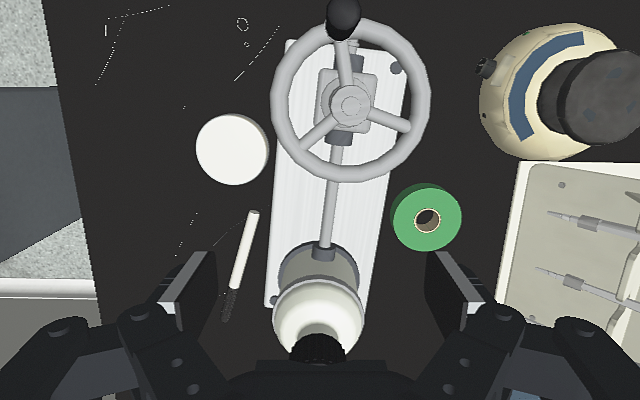

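The wrist view shows the wheel rim spanning columns 270–431 and rows 20–183, so its centre is about (350.5, 101.5). The knob top is at about (344, 13).

Run:
```python
from h import *
w=get("wrist");im=w[0].astype(int)
m=((im.max(2)<48)).astype(np.uint8)[:45,315:372]
print(read_state()["eef_pos"])
g=im.max(2)[:45,318:372]
for r in range(0,44,4):print(r,''.join('#' if v<45 else '.' for v in g[r]))
c=onz(w,350.5,101.5,104);print(c,onz(w,344,13,158))
for z in(130,140):
  for u,v in((344,13),):print(onz(w,u,v,z))
```

```text
[565.5121875   58.14359018 195.81491945]
0 .......####...............................##..........
4 .......###...............................##...........
8 .......####..............................##...........
12 ....#########..........................##............#
16 ###.....#######.....................###...............
20 ........################......#######.................
24 .........##########################...................
28 ..........######################......................
32 ................##########............................
36 .............##.........................##........###.
40 ..........................................#...........
[583.8 123.7 104. ] [574.8 166.  158. ]
[576.4 170.7 130. ]
[575.8 169.  140. ]
```

move_arm --targets "1 2.8 0.3 0 0 0 0;1 2.8 0.3 0 0 0 0;1 2.8 0.3 0 0 0 0;1 2.0 0 0 0 0 0;1 0.8 0 0 0 0 0"

```text
clock: 10.18
eef_pos: [574.0, 171.3, 195.9]
tool_rot: [-3.141, -0.001, 1.581]
force: [-0.1, -0.3, -0.1]
width: 85.6
gripper_force: 0.0
```

move_arm --targets "1 0 0 0 0 0 0;1 0 0 0 0 0 0;1 0 0 0 0 0 0;1 0 0 0 0 0 0;1 0 0 0 0 0 0"

```text
clock: 10.6
eef_pos: [574.3, 166.9, 196.4]
tool_rot: [3.141, 0.001, 1.575]
force: [0.2, -0.8, -0.9]
width: 85.4
gripper_force: 0.0
```

Run:
```python
from h import *
w=get("wrist","w4.png")
print(read_state()["eef_pos"],totool([574.5,168.8,122]))
print(proj(w,[574.5,168.8,158]),proj(w,[582.5,124.3,104]))
```

```text
[574.25407315 167.31771325 196.45810608] [0.15 0.02 7.45]
[320.4 220. ] [331.1 249. ]
```

View pics/w4.png

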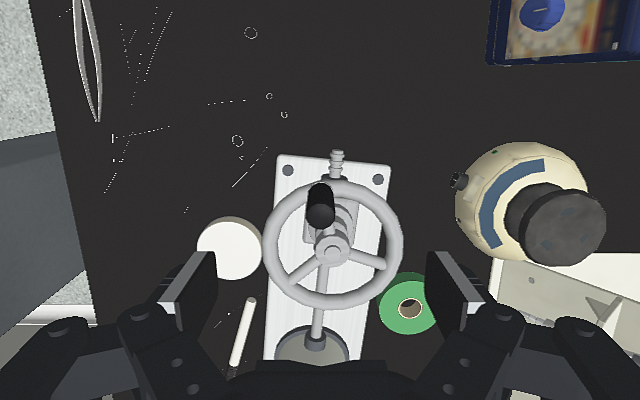

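The knob top sits centred between the fingers at about (321, 216), and the rim centre is at about (333, 245). Both are about 1.5 mm further in +y than predicted.

move_arm --targets "1 0.25 0.05 0 0 0 0;1 0 0 2 0 0 0;1 0 0 2 0 0 0;1 0 0 2 0 0 0;1 0 0 1 0 0 0"

```text
clock: 11.07
eef_pos: [573.3, 171.1, 124.2]
tool_rot: [-3.139, 0.001, 1.577]
force: [-0.6, 0.1, -0.2]
width: 85.2
gripper_force: 0.0
```

move_arm --targets "1 0 0 0.4 0 0 0;1 0 0 0 0 0 0;0 0 0 0 0 0 0;-0.4 0 0 0 0 0 0;-0.6 0 0 0 0 0 0"

```text
clock: 11.48
eef_pos: [575.3, 171.5, 123.4]
tool_rot: [3.14, -0.001, 1.577]
force: [-0.4, 0.5, -0.1]
width: 51.7
gripper_force: 0.0
```

move_arm --targets "-0.8 0 0 0 0 0 0;-1 0 0 0 0 0 0;-1 0 0 0 0 0 0;-1 0 0 0 0 0 0;-1 0 0 0 0 0 0"

```text
clock: 11.9
eef_pos: [574.7, 171.4, 122.8]
tool_rot: [3.141, -0.0, 1.577]
force: [-2.1, 0.8, 5.6]
width: 15.6
gripper_force: 58.4
```

Run:
```python
from h import *
s=read_state()
for k in s: print(k,np.round(s[k],3))
c=np.array([582.8,125.]);d=s["eef_pos"][:2]-c;print(np.hypot(*d),np.degrees(np.arctan2(d[1],d[0])))
```

```text
clock 11.9
qpos [-0.504  0.707  0.271  1.768 -0.273  0.703 -0.08 ]
qd [-0.    -0.001 -0.001  0.001 -0.    -0.001 -0.   ]
tau [ 2.7100e-01 -5.1440e+01  4.5970e+00 -1.3915e+01  4.0000e-02 -4.6700e-01
  0.0000e+00]
eef_pos [574.656 171.416 122.832]
tool_rot [ 3.141 -0.     1.577]
force [-2.096  0.832  5.568]
torque [0.012 0.295 0.02 ]
gripper_force 58.432
width 15.573
47.12495281586468 99.95175861439535
```

```bash
cat >> h.py <<'E'
def arc(a,step,n,r=46):
    a=np.radians(a+step*np.arange(n+1)); x=np.round(r/10*np.sin(a),2); y=np.round(r/10*np.cos(a),2)
    return ';'.join(f"-1 {p:.2f} {q:.2f} 0 0 0 0" for p,q in zip(np.diff(x),np.diff(y)))
E
python3 - <<'E'
from h import *
print(arc(100,-18,5))
a=10
while a>-400: print(a,arc(a,-5,5)); a-=25
E
```

```text
-1 0.03 1.44 0 0 0 0;-1 -0.43 1.38 0 0 0 0;-1 -0.82 1.18 0 0 0 0;-1 -1.15 0.86 0 0 0 0;-1 -1.36 0.47 0 0 0 0
10 -1 -0.40 0.05 0 0 0 0;-1 -0.40 0.02 0 0 0 0;-1 -0.40 -0.02 0 0 0 0;-1 -0.40 -0.05 0 0 0 0;-1 -0.39 -0.09 0 0 0 0
-15 -1 -0.38 -0.12 0 0 0 0;-1 -0.37 -0.15 0 0 0 0;-1 -0.36 -0.19 0 0 0 0;-1 -0.34 -0.21 0 0 0 0;-1 -0.32 -0.25 0 0 0 0
-40 -1 -0.29 -0.27 0 0 0 0;-1 -0.27 -0.29 0 0 0 0;-1 -0.25 -0.32 0 0 0 0;-1 -0.21 -0.34 0 0 0 0;-1 -0.19 -0.36 0 0 0 0
-65 -1 -0.15 -0.37 0 0 0 0;-1 -0.12 -0.38 0 0 0 0;-1 -0.09 -0.39 0 0 0 0;-1 -0.05 -0.40 0 0 0 0;-1 -0.02 -0.40 0 0 0 0
-90 -1 0.02 -0.40 0 0 0 0;-1 0.05 -0.40 0 0 0 0;-1 0.09 -0.39 0 0 0 0;-1 0.12 -0.38 0 0 0 0;-1 0.15 -0.37 0 0 0 0
-115 -1 0.19 -0.36 0 0 0 0;-1 0.21 -0.34 0 0 0 0;-1 0.25 -0.32 0 0 0 0;-1 0.27 -0.29 0 0 0 0;-1 0.29 -0.27 0 0 0 0
-140 -1 0.32 -0.25 0 0 0 0;-1 0.34 -0.21 0 0 0 0;-1 0.36 -0.19 0 0 0 0;-1 0.37 -0.15 0 0 0 0;-1 0.38 -0.12 0 0 0 0
-165 -1 0.39 -0.09 0 0 0 0;-1 0.40 -0.05 0 0 0 0;-1 0.40 -0.02 0 0 0 0;-1 0.40 0.02 0 0 0 0;-1 0.40 0.05 0 0 0 0
-190 -1 0.39 0.09 0 0 0 0;-1 0.38 0.12 0 0 0 0;-1 0.37 0.15 0
[... 268 characters left out ...]

-265 -1 0.02 0.40 0 0 0 0;-1 -0.02 0.40 0 0 0 0;-1 -0.05 0.40 0 0 0 0;-1 -0.09 0.39 0 0 0 0;-1 -0.12 0.38 0 0 0 0
-290 -1 -0.15 0.37 0 0 0 0;-1 -0.19 0.36 0 0 0 0;-1 -0.21 0.34 0 0 0 0;-1 -0.25 0.32 0 0 0 0;-1 -0.27 0.29 0 0 0 0
-315 -1 -0.29 0.27 0 0 0 0;-1 -0.32 0.25 0 0 0 0;-1 -0.34 0.21 0 0 0 0;-1 -0.36 0.19 0 0 0 0;-1 -0.37 0.15 0 0 0 0
-340 -1 -0.38 0.12 0 0 0 0;-1 -0.39 0.09 0 0 0 0;-1 -0.40 0.05 0 0 0 0;-1 -0.40 0.02 0 0 0 0;-1 -0.40 -0.02 0 0 0 0
-365 -1 -0.40 -0.05 0 0 0 0;-1 -0.39 -0.09 0 0 0 0;-1 -0.38 -0.12 0 0 0 0;-1 -0.37 -0.15 0 0 0 0;-1 -0.36 -0.19 0 0 0 0
-390 -1 -0.34 -0.21 0 0 0 0;-1 -0.32 -0.25 0 0 0 0;-1 -0.29 -0.27 0 0 0 0;-1 -0.27 -0.29 0 0 0 0;-1 -0.25 -0.32 0 0 0 0
```

move_arm --targets "-1 0.03 1.44 0 0 0 0;-1 -0.43 1.38 0 0 0 0;-1 -0.82 1.18 0 0 0 0;-1 -1.15 0.86 0 0 0 0;-1 -1.36 0.47 0 0 0 0"

```text
clock: 12.32
eef_pos: [627.8, 135.9, 122.8]
tool_rot: [-3.14, -0.002, 1.579]
force: [-5.8, 2.1, 8.8]
width: 15.5
gripper_force: 59.1
```

move_arm --targets "-1 -0.40 0.05 0 0 0 0;-1 -0.40 0.02 0 0 0 0;-1 -0.40 -0.02 0 0 0 0;-1 -0.40 -0.05 0 0 0 0;-1 -0.39 -0.09 0 0 0 0"

```text
clock: 12.73
eef_pos: [627.6, 116.0, 122.9]
tool_rot: [3.141, -0.002, 1.578]
force: [-1.4, 3.4, 4.3]
width: 15.7
gripper_force: 58.8
```

move_arm --targets "-1 -0.38 -0.12 0 0 0 0;-1 -0.37 -0.15 0 0 0 0;-1 -0.36 -0.19 0 0 0 0;-1 -0.34 -0.21 0 0 0 0;-1 -0.32 -0.25 0 0 0 0"

```text
clock: 13.15
eef_pos: [618.9, 97.6, 122.9]
tool_rot: [3.14, -0.002, 1.578]
force: [-0.5, 2.6, 5.6]
width: 15.3
gripper_force: 58.8
```

move_arm --targets "-1 -0.29 -0.27 0 0 0 0;-1 -0.27 -0.29 0 0 0 0;-1 -0.25 -0.32 0 0 0 0;-1 -0.21 -0.34 0 0 0 0;-1 -0.19 -0.36 0 0 0 0"

```text
clock: 13.57
eef_pos: [603.4, 84.9, 122.8]
tool_rot: [3.139, -0.001, 1.578]
force: [0.9, 2.9, 5.1]
width: 15.4
gripper_force: 58.8
```

move_arm --targets "-1 -0.15 -0.37 0 0 0 0;-1 -0.12 -0.38 0 0 0 0;-1 -0.09 -0.39 0 0 0 0;-1 -0.05 -0.40 0 0 0 0;-1 -0.02 -0.40 0 0 0 0"

```text
clock: 13.98
eef_pos: [584.1, 80.0, 122.8]
tool_rot: [3.139, -0.0, 1.577]
force: [1.9, 2.9, 5.1]
width: 15.7
gripper_force: 58.9
```

move_arm --targets "-1 0.02 -0.40 0 0 0 0;-1 0.05 -0.40 0 0 0 0;-1 0.09 -0.39 0 0 0 0;-1 0.12 -0.38 0 0 0 0;-1 0.15 -0.37 0 0 0 0"

```text
clock: 14.4
eef_pos: [564.9, 83.6, 122.8]
tool_rot: [3.138, 0.001, 1.577]
force: [3.5, 1.0, 5.4]
width: 15.7
gripper_force: 58.9
```

move_arm --targets "-1 0.19 -0.36 0 0 0 0;-1 0.21 -0.34 0 0 0 0;-1 0.25 -0.32 0 0 0 0;-1 0.27 -0.29 0 0 0 0;-1 0.29 -0.27 0 0 0 0"

```text
clock: 14.82
eef_pos: [549.0, 94.8, 122.8]
tool_rot: [3.139, 0.002, 1.576]
force: [3.9, -1.3, 5.5]
width: 15.3
gripper_force: 58.8
```

move_arm --targets "-1 0.32 -0.25 0 0 0 0;-1 0.34 -0.21 0 0 0 0;-1 0.36 -0.19 0 0 0 0;-1 0.37 -0.15 0 0 0 0;-1 0.38 -0.12 0 0 0 0"

```text
clock: 15.23
eef_pos: [539.0, 111.6, 122.8]
tool_rot: [3.14, 0.002, 1.576]
force: [0.6, -3.2, 8.2]
width: 15.1
gripper_force: 58.9
```

move_arm --targets "-1 0.39 -0.09 0 0 0 0;-1 0.40 -0.05 0 0 0 0;-1 0.40 -0.02 0 0 0 0;-1 0.40 0.02 0 0 0 0;-1 0.40 0.05 0 0 0 0"

```text
clock: 15.65
eef_pos: [537.1, 131.3, 122.8]
tool_rot: [-3.141, 0.003, 1.576]
force: [-0.4, -3.7, 9.9]
width: 15.3
gripper_force: 59.2
```

move_arm --targets "-1 0.39 0.09 0 0 0 0;-1 0.38 0.12 0 0 0 0;-1 0.37 0.15 0 0 0 0;-1 0.36 0.19 0 0 0 0;-1 0.34 0.21 0 0 0 0"

```text
clock: 16.07
eef_pos: [543.7, 150.3, 122.7]
tool_rot: [-3.139, 0.002, 1.576]
force: [-2.0, -1.5, 11.1]
width: 15.1
gripper_force: 59.4
```

move_arm --targets "-1 0.32 0.25 0 0 0 0;-1 0.29 0.27 0 0 0 0;-1 0.27 0.29 0 0 0 0;-1 0.25 0.32 0 0 0 0;-1 0.21 0.34 0 0 0 0"

```text
clock: 16.48
eef_pos: [558.0, 164.8, 122.7]
tool_rot: [-3.138, 0.001, 1.577]
force: [-3.6, 1.0, 10.8]
width: 15.5
gripper_force: 59.4
```

move_arm --targets "-1 0.19 0.36 0 0 0 0;-1 0.15 0.37 0 0 0 0;-1 0.12 0.38 0 0 0 0;-1 0.09 0.39 0 0 0 0;-1 0.05 0.40 0 0 0 0"

```text
clock: 16.9
eef_pos: [577.2, 171.7, 122.8]
tool_rot: [-3.139, 0.0, 1.577]
force: [-3.1, 1.8, 10.3]
width: 15.7
gripper_force: 59.4
```

move_arm --targets "-1 0.02 0.40 0 0 0 0;-1 -0.02 0.40 0 0 0 0;-1 -0.05 0.40 0 0 0 0;-1 -0.09 0.39 0 0 0 0;-1 -0.12 0.38 0 0 0 0"

```text
clock: 17.32
eef_pos: [597.3, 169.7, 122.8]
tool_rot: [-3.14, -0.001, 1.578]
force: [-2.9, 2.0, 9.8]
width: 15.4
gripper_force: 59.4
```

move_arm --targets "-1 -0.15 0.37 0 0 0 0;-1 -0.19 0.36 0 0 0 0;-1 -0.21 0.34 0 0 0 0;-1 -0.25 0.32 0 0 0 0;-1 -0.27 0.29 0 0 0 0"

```text
clock: 17.73
eef_pos: [614.6, 159.2, 122.8]
tool_rot: [-3.141, -0.001, 1.578]
force: [-0.9, 2.5, 9.2]
width: 15.6
gripper_force: 59.4
```

move_arm --targets "-1 -0.29 0.27 0 0 0 0;-1 -0.32 0.25 0 0 0 0;-1 -0.34 0.21 0 0 0 0;-1 -0.36 0.19 0 0 0 0;-1 -0.37 0.15 0 0 0 0"

```text
clock: 18.15
eef_pos: [625.8, 142.3, 122.8]
tool_rot: [-3.142, -0.001, 1.578]
force: [-1.3, 2.1, 8.1]
width: 15.9
gripper_force: 59.3
```

move_arm --targets "-1 -0.38 0.12 0 0 0 0;-1 -0.39 0.09 0 0 0 0;-1 -0.40 0.05 0 0 0 0;-1 -0.40 0.02 0 0 0 0;-1 -0.40 -0.02 0 0 0 0"

```text
clock: 18.57
eef_pos: [628.6, 122.5, 122.8]
tool_rot: [3.141, -0.001, 1.577]
force: [0.1, 3.5, 7.6]
width: 15.3
gripper_force: 59.2
```

move_arm --targets "-1 -0.40 -0.05 0 0 0 0;-1 -0.39 -0.09 0 0 0 0;-1 -0.38 -0.12 0 0 0 0;-1 -0.37 -0.15 0 0 0 0;-1 0 0 0 0 0 0"

```text
clock: 18.98
eef_pos: [628.2, 120.6, 123.0]
tool_rot: [3.132, -0.016, 1.584]
force: [9.7, 23.8, -1.8]
width: 15.8
gripper_force: 58.7
```

move_arm --targets "-1 0.37 0.15 0 0 0 0;-1 0.38 0.12 0 0 0 0;-1 0 0 0 0 0 0;-1 0 0 0 0 0 0;-1 0 0 0 0 0 0"

```text
clock: 19.4
eef_pos: [628.4, 121.1, 122.9]
tool_rot: [3.138, -0.008, 1.581]
force: [3.0, 12.2, 4.6]
width: 15.5
gripper_force: 59.4
```

Run:
```python
from h import *
print(read_state()["eef_pos"],read_state()["force"])
P=np.array([[627.6,116],[618.9,97.6],[603.4,84.9],[584.1,80],[564.9,83.6],[549,94.8],[539,111.6],[537.1,131.3],[543.7,150.3],[558,164.8],[577.2,171.7],[597.3,169.7],[614.6,159.2],[625.8,142.3],[628.6,122.5]])
A=np.c_[2*P,np.ones(len(P))];s=np.linalg.lstsq(A,(P**2).sum(1),rcond=None)[0];r=np.sqrt(s[2]+s[0]**2+s[1]**2)
print(s[:2],r,np.abs(np.hypot(*(P-s[:2]).T)-r).max())
d=P-s[:2];print(np.degrees(np.arctan2(d[:,1],d[:,0])).round(1))
print(arc(-375,18,5))
for k in range(4):print(arc(-15+90*k,18,5))
```

```text
[628.42598107 121.07273015 122.90729097] [ 2.96288376 12.20704955  4.6143622 ]
[582.74588719 126.01881917] 46.00397668617296 0.05690685138080909
[ -12.6  -38.2  -63.3  -88.3 -112.8 -137.2 -161.8  173.4  148.1  122.5
   96.9   71.6   46.2   20.7   -4.4]
-1 1.43 0.15 0 0 0 0;-1 1.41 -0.30 0 0 0 0;-1 1.24 -0.72 0 0 0 0;-1 0.97 -1.06 0 0 0 0;-1 0.58 -1.32 0 0 0 0
-1 1.43 0.15 0 0 0 0;-1 1.41 -0.30 0 0 0 0;-1 1.24 -0.72 0 0 0 0;-1 0.97 -1.06 0 0 0 0;-1 0.58 -1.32 0 0 0 0
-1 0.15 -1.43 0 0 0 0;-1 -0.30 -1.41 0 0 0 0;-1 -0.72 -1.24 0 0 0 0;-1 -1.06 -0.97 0 0 0 0;-1 -1.32 -0.58 0 0 0 0
-1 -1.43 -0.15 0 0 0 0;-1 -1.41 0.30 0 0 0 0;-1 -1.24 0.72 0 0 0 0;-1 -0.97 1.06 0 0 0 0;-1 -0.58 1.32 0 0 0 0
-1 -0.15 1.43 0 0 0 0;-1 0.30 1.41 0 0 0 0;-1 0.72 1.24 0 0 0 0;-1 1.06 0.97 0 0 0 0;-1 1.32 0.58 0 0 0 0
```

move_arm --targets "-1 1.43 0.15 0 0 0 0;-1 1.41 -0.30 0 0 0 0;-1 1.24 -0.72 0 0 0 0;-1 0.97 -1.06 0 0 0 0;-1 0.58 -1.32 0 0 0 0"

```text
clock: 19.82
eef_pos: [596.5, 170.0, 122.8]
tool_rot: [3.137, 0.001, 1.577]
force: [4.0, -1.3, 4.9]
width: 15.8
gripper_force: 59.7
```

move_arm --targets "-1 0.15 -1.43 0 0 0 0;-1 -0.30 -1.41 0 0 0 0;-1 -0.72 -1.24 0 0 0 0;-1 -1.06 -0.97 0 0 0 0;-1 -1.32 -0.58 0 0 0 0"

```text
clock: 20.23
eef_pos: [538.3, 138.5, 122.8]
tool_rot: [3.14, -0.001, 1.579]
force: [4.4, 3.0, 5.1]
width: 15.7
gripper_force: 59.5
```

move_arm --targets "-1 -1.43 -0.15 0 0 0 0;-1 -1.41 0.30 0 0 0 0;-1 -1.24 0.72 0 0 0 0;-1 -0.97 1.06 0 0 0 0;-1 -0.58 1.32 0 0 0 0"

```text
clock: 20.65
eef_pos: [570.0, 81.6, 122.7]
tool_rot: [-3.139, -0.001, 1.577]
force: [-2.5, 6.4, 10.6]
width: 15.6
gripper_force: 59.8
```

move_arm --targets "-1 -0.15 1.43 0 0 0 0;-1 0.30 1.41 0 0 0 0;-1 0.72 1.24 0 0 0 0;-1 1.06 0.97 0 0 0 0;-1 1.32 0.58 0 0 0 0"

```text
clock: 21.07
eef_pos: [626.5, 111.5, 122.7]
tool_rot: [-3.138, 0.003, 1.575]
force: [-4.6, -2.2, 11.3]
width: 15.5
gripper_force: 60.4
```

move_arm --targets "-1 1.43 0.15 0 0 0 0;-1 1.41 -0.30 0 0 0 0;-1 1.24 -0.72 0 0 0 0;-1 0.97 -1.06 0 0 0 0;-1 0.58 -1.32 0 0 0 0"

```text
clock: 21.48
eef_pos: [596.5, 170.0, 122.9]
tool_rot: [3.137, 0.001, 1.577]
force: [3.8, -1.2, 4.7]
width: 15.2
gripper_force: 59.7
```

move_arm --targets "-1 0.15 -1.43 0 0 0 0;-1 -0.30 -1.41 0 0 0 0;-1 -0.72 -1.24 0 0 0 0;-1 -1.06 -0.97 0 0 0 0;-1 -1.32 -0.58 0 0 0 0"

```text
clock: 21.9
eef_pos: [538.3, 138.5, 122.8]
tool_rot: [3.14, -0.001, 1.579]
force: [4.5, 3.5, 4.9]
width: 15.6
gripper_force: 59.5
```

move_arm --targets "-1 -1.43 -0.15 0 0 0 0;-1 -1.41 0.30 0 0 0 0;-1 -1.24 0.72 0 0 0 0;-1 -0.97 1.06 0 0 0 0;-1 -0.58 1.32 0 0 0 0"

```text
clock: 22.32
eef_pos: [570.1, 81.6, 122.7]
tool_rot: [-3.139, -0.001, 1.577]
force: [-2.0, 6.6, 10.3]
width: 15.6
gripper_force: 59.8
```

move_arm --targets "-1 -0.15 1.43 0 0 0 0;-1 0.30 1.41 0 0 0 0;-1 0.72 1.24 0 0 0 0;-1 1.06 0.97 0 0 0 0;-1 1.32 0.58 0 0 0 0"

```text
clock: 22.73
eef_pos: [626.5, 111.4, 122.7]
tool_rot: [-3.138, 0.003, 1.575]
force: [-4.5, -3.8, 11.5]
width: 15.1
gripper_force: 60.4
```

move_arm --targets "-1 0 0 0 0 0 0;-1 0 0 0 0 0 0;-1 0 0 0 0 0 0;-1 0 0 0 0 0 0"

```text
clock: 23.07
eef_pos: [627.3, 114.6, 122.8]
tool_rot: [3.141, -0.0, 1.577]
force: [0.8, 1.1, 7.3]
width: 15.4
gripper_force: 60.3
```

move_arm --targets "-1 0.2 0.04 0 0 0 0;-1 0.2 0.04 0 0 0 0;-1 0.2 0.03 0 0 0 0;-1 0 0 0 0 0 0;-1 0 0 0 0 0 0"

```text
clock: 23.48
eef_pos: [628.1, 118.3, 122.8]
tool_rot: [-3.141, 0.002, 1.576]
force: [-0.2, -1.0, 7.8]
width: 15.0
gripper_force: 60.2
```

move_arm --targets "-1 0 0 0 0 0 0;-1 0 0 0 0 0 0;-1 0 0 0 0 0 0;-1 0 0 0 0 0 0;-1 0 0 0 0 0 0"

```text
clock: 23.9
eef_pos: [628.1, 118.3, 122.8]
tool_rot: [-3.141, 0.002, 1.576]
force: [0.2, -1.1, 8.6]
width: 15.4
gripper_force: 60.2
```

move_arm --targets "-1 0.15 0 0 0 0 0;-1 0.15 0 0 0 0 0;-1 0.05 0 0 0 0 0;-1 0 0 0 0 0 0;-1 0 0 0 0 0 0"

```text
clock: 24.32
eef_pos: [628.5, 121.4, 122.8]
tool_rot: [3.141, 0.003, 1.576]
force: [0.9, -1.9, 9.2]
width: 15.6
gripper_force: 60.2
```

move_arm --targets "-1 0 0 0 0 0 0;-1 0 0 0 0 0 0;-1 0 0 0 0 0 0"

```text
clock: 24.57
eef_pos: [628.5, 121.3, 122.8]
tool_rot: [3.141, 0.003, 1.576]
force: [-0.1, -1.4, 8.3]
width: 15.3
gripper_force: 60.2
```

Run:
```python
from h import *
t=get("top");s=get("side")
f=lambda im,x,y,k:cv2.resize(im[y:y+80,x:x+80,::-1],(390,390),interpolation=cv2.INTER_CUBIC)
cv2.imwrite("pics/fin.png",np.hstack([f(t[0],362,140,5),f(s[0],270,130,5)]))
```

```text
(no output)
```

View pics/fin.png

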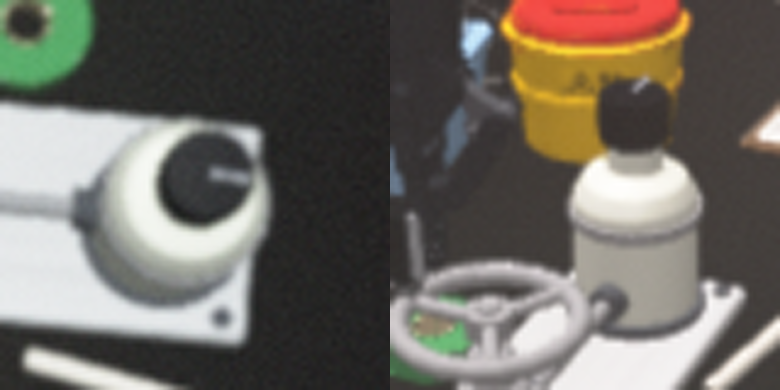

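The cap pointer at about (230, 177) in the left crop now points to -y, roughly 85–90° anticlockwise of where it started. That agrees with the stop torque I felt, so I'm handing in.

```bash
python3 -c "
from h import *
print(order.finish_job())"
```

```text
the job is handed in; nothing more can be done
None
```

I handed the job in at about 25 s: the vent cap is at its open stop, and the valve was shut against its stop then backed off two full turns (to about 0.3° by arm position). The gripper still holds the crank knob.

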